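# Level the sprung casting table with its crank and hold it there

### The arm

A 7-joint arm with a two-finger parallel gripper is mounted at the origin on a cart in front of the work surface, level with it; the furniture and walls round the work are solid. World frame = base frame: x ahead of the robot, y to its left, z up, the work surface at z = 0. Lengths are in m, angles in rad, forces in N, time in s.
With the tool pointing down it reaches from about 0.425 to 0.95 m from the base axis. Payload 4.7 kg.
Tool frame: the origin (TCP) lies at the very end of the fingers, on their centre line; the grasp point (between the pads) lies 19 mm behind it; z points along the fingers, y is the direction in which the jaws open and shut (so a half turn about z gives the same grasp; the last joint's range is limited). The gripper opens to 87 mm and grips with 3 to 60 N. Pads are 19 mm wide; open, the fingers measure 117 mm over their backs; the gripper's body (75 mm by 190 mm) begins 51 mm behind the grasp point.
Start: joints at [-1.31, 0.469, -0.049, 1.532, 0.024, 1.141, -0.082], TCP at [0.193, 0.647, 0.223] pointing down, gripper open.
Joint ranges: [-2.59, 2.59], [-0.33, 1.99], [-1.39, 1.29], [0.1, 2.45], [-1.04, 4.18], [0.21, 1.99], [-2.66, 2.66]. Speed limits (rad/s): [2.57, 2.57, 3.14, 3.14, 3.14, 3.14, 3.14].

### API

Orientations are given as a 3x3 rotation matrix whose columns are the frame's x, y, z axes.
In Python, from workcell import bot gives the robot as it stands. Calls block until the motion is done:
- bot.move_to(position, orientation): joint-space move of the TCP to a pose.
- bot.servo_line(position, ori=None, v=0.15, until_force=None): straight line of the TCP; ori=None keeps the orientation; v is the mean speed in m/s. With until_force (N) it stops when the force on the tool has changed by that much, and returns True; else False.
- bot.goto_joints(angles): joint-space move.
- bot.grip(opening): finger opening in m; the grip force is fixed at half the most; returns when the fingers have stopped.
- bot.wait(seconds).
- bot.inverse_kinematics(position, orientation): joint angles nearest the present ones, or None.
- bot.observe(): the state.
- bot.grab_frame(name): name is "scene" or "top" or "wrist"; returns a dict with "img" (480x640x3 uint8, red, green, blue), "fx", "fy", "cx", "cy" (pixels), "extrinsics" (4x4, takes a point from camera to world coordinates). Camera axes: x right, y up, looking along -z (the intrinsics and any distortion apply to the point x, -y, -z); pixel columns grow to the right and rows downward; lengths in m; the calibration is good to about 2 mm. The wrist camera is an equidistant fisheye: a pixel r from the principal point sees the ray r / f radians off the axis. A picture is of the moment at which its call begins. There is no depth.
A pose or a line that the arm cannot do raises bot.Unreachable and nothing moves.
- bot.sign_off(): hands the job in, once; it reports no verdict.
The state is a dict: "clock": time; "q": joint angles; "qd": joint speeds; "joint_efforts": joint torques, N m; "tcp_pos": TCP position; "ee_rot": TCP orientation; "contact_force": force on the tool from outside, world axes, zero at the start; "wrist_torque": the same for the moment, N m; "finger_gap": finger opening in m.
Only numpy, scipy, OpenCV 4.12 (cv2) and the standard library are available. Lean on these libraries where they do the work, as an engineer would, in place of code of your own. Each camera call takes 0.05 s, during which the arm holds its last target.

### The job

Level the casting table: take the blue crank handle out of its stand, drop its steel pin down into the brass socket on the handwheel, press the handle down so that the sprung table sits on its levelling foot and the wheel sinks a few millimetres into its collar, and crank the wheel round until the bubble lies between the two black lines of the vial. Finish holding: keep gripping the handle and pressing it down, with the bubble centred and everything still. Leave the petri dish on the bench, the red marker pen and the stopper where they are.

Things in the scene. Friction and masses are not known exactly. Their poses are not given: they have to be found in the camera images.
- crank: Loose crank handle, 90 g, upright in its stand at the start. Round blue grip 20 mm in diameter, from 24 to 90 mm above the origin; below it a steel shoulder 23 mm in diameter (19 to 24 mm); below that a round steel pin 12 mm in diameter, 19 mm long, with a chamfered tip. Origin: centre of the pin's tip; z runs up the handle. Round: grip it across the blue part at any yaw.
- shoulder (a point): On the crank: centre of the underside of its shoulder, 19 mm above the pin's tip. It meets the point socket when the pin is fully in.
- crank_stand: Fixed grey holder, 40 mm high, on a dark round foot 64 mm in diameter; origin at the centre of its underside. Its hole (15 mm wide, 22 mm deep) holds the crank's pin; the crank lifts straight out.
- socket (a point): Centre of the mouth (upper rim) of the upright brass socket on the handwheel: outer diameter 25 mm, bore 15 mm, 21 mm deep, 29 mm from the wheel's axis; z is the wheel's axis, up. Pin fully in: the shoulder rests on this rim. At the start the plate is tipped 0.06 rad and the mouth stands about 0.12 m above the bench.
- hub (a point): Point on the handwheel's axis at the height of the socket's mouth; z is the axis, up. The black wheel, 88 mm in diameter, stands at the right front corner of the plate. The crank is driven round this axis on a circle of radius 29 mm; seen from above the socket lies at the angle (table yaw + pi + wheel) about it. Pressing down sinks it up to 20 mm in all.
- table_base: Fixed grey base slab of the casting table, 290 x 240 mm; origin: centre of its underside; -x is its front (wheel's end, toward the robot), +y its left. An aluminium plate is hinged on it 120 mm behind the origin, 45 mm up; springs hold its front up (0.06 rad). The foot's axis is 100 mm in front, 70 mm right of the origin. About 4 N on the wheel bring the foot down 4 to 12 mm onto its pad.
- wheel (a joint): Angle of the handwheel, rad, growing counter-clockwise seen from above; range -1.9 to 1.1, about -1.7 to -1.1 at the start. Friction 0.07 N m; stays where left. One rad counter-clockwise draws the foot in 4 mm, lowering the pressed front by 0.018 rad. The foot starts too far out: turn counter-clockwise 0.5 to 2.3 rad; how far differs each time, only the bubble tells, with the foot on its pad.
- wheel_push (a joint): How far the handwheel is pressed down into its sprung collar, in m: 0 when free, 0.008 at the bottom. It begins to sink at about 9 N, well after the table has come down on its foot, and needs 1.5 N more for each mm.
- bubble (a joint): Shift of the bubble from the middle of the vial, in m; positive toward the table's front (the wheel's end), that is with the front too high; 0.6 m per rad of tilt, about 0.036 when nobody presses. With the foot on its pad, 1 mm is 0.092 rad of the wheel. The white bubble is 16 mm long and the inner edges of the black lines are 22 mm apart.
- vial_mid (a point): Middle of the top of the yellow-green tubular spirit level, 96 mm long, which lies along the table's front-to-back direction at the left of the plate; the bubble is a white lens on its upper side, between two black lines when level.
- foot_screw: Steel levelling screw under the plate below the wheel, 12 mm in diameter; origin at its rounded lower tip.
- foot_pad: Black rubber pad, 26 mm in diameter, fixed on the base under the screw; its height differs by up to 2.4 mm either way. Origin below its centre, 24 mm under its top.
- pen: Red marker pen with a black cap, 136 mm long, 16 mm thick, lying loose: leave alone. Origin at the centre of its underside; it lies along its y.
- stopper: Dark rubber stopper, 33 mm wide, 26 mm high, loose: leave alone. Origin at the centre of its underside.
- petri: Closed petri dish, 63 mm wide, 14 mm high, loose on the bench behind the crank's stand: leave alone. Origin at the centre of its underside.

How it is judged:
By the outcome, as a careful person would: the job done as asked, in the order asked, and still so for the second after the job is handed in, while the arm keeps its last pose, push and grip.
It also fails if it takes over 48 s, if anything falls off the work surface, if the arm or the gripper's body presses on something with over 40 N, if the wrist force passes 120 N, or if a joint passes its speed limit or range.

## Working session

There is one attempt and no reset: what is moved stays moved. The work goes in short steps, each a Python script; the robot and the scene stay as the last script left them, time stands still between calls to the robot, and variables do not carry over. Pictures are saved under pics/ and viewed, and the job is handed in when it is done.

```bash
ls; mkdir -p pics; python3 - <<'E'
from workcell import bot
import cv2,numpy as np
s=bot.observe();print(s['clock'],s['tcp_pos'],s['finger_gap'],s['contact_force'])
for n in ["scene","top"]:
    f=bot.grab_frame(n);cv2.imwrite(f"pics/{n}0.png",f["img"][:,:,::-1]);np.savez(f"pics/{n}0.npz",**f)
    print(n,f["fx"],f["fy"],f["cx"],f["cy"],np.round(f["extrinsics"],3).tolist(),[k for k in f])
E
```

```text
pics
0.0 [0.19272038 0.64628234 0.22149894] 0.08718166093434054 [ 0.22090406 -0.02312337  0.28319905]
scene 463.49209670667443 463.49209670667443 321.72971872987085 239.19790108228625 [[0.713, 0.3, -0.634, -0.162], [-0.701, 0.312, -0.641, -0.646], [0.006, 0.902, 0.432, 0.554], [0.0, 0.0, 0.0, 1.0]] ['img', 'fx', 'fy', 'cx', 'cy', 'extrinsics']
top 480.18966191655244 480.18966191655244 317.65314308198833 246.95389511657874 [[0.006, 0.994, -0.109, 0.42], [-1.0, 0.005, -0.011, 0.059], [-0.01, 0.109, 0.994, 1.381], [0.0, 0.0, 0.0, 1.0]] ['img', 'fx', 'fy', 'cx', 'cy', 'extrinsics']
```

View pics/scene0.png

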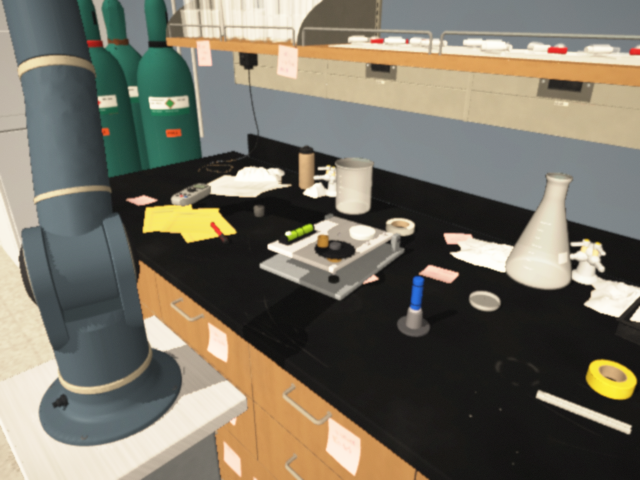

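View pics/top0.png

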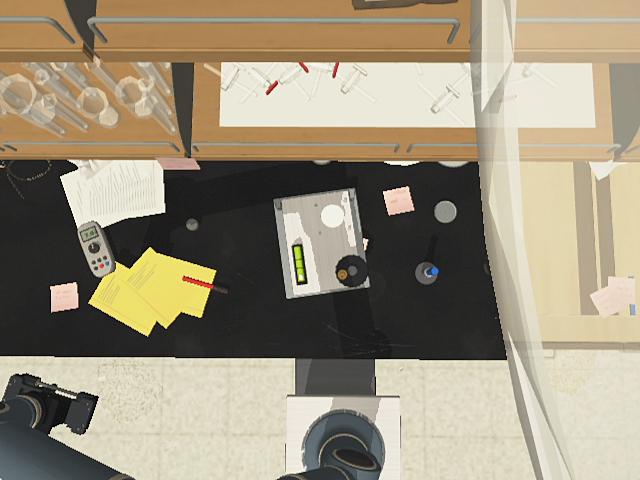

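The scene view shows the crank at about (416,295) and the table with its brass socket at (322,241). In the top view the crank is at (430,271), the brass socket at (342,274), the wheel at (351,270) and the vial at (299,264). Next I'll zoom in and triangulate.

```bash
cat > h.py <<'E'
import numpy as np,cv2
def ray(f,u,v):
    E=np.asarray(f["extrinsics"]);d=np.array([(u-f["cx"])/f["fx"],-(v-f["cy"])/f["fy"],-1.])
    d=E[:3,:3]@d;return E[:3,3],d/np.linalg.norm(d)
def onz(f,u,v,z):
    o,d=ray(f,u,v);return o+d*(z-o[2])/d[2]
def tri(f1,p1,f2,p2):
    o1,d1=ray(f1,*p1);o2,d2=ray(f2,*p2)
    A=np.c_[d1,-d2];t=np.linalg.lstsq(A,o2-o1,rcond=None)[0]
    a=o1+t[0]*d1;b=o2+t[1]*d2;return (a+b)/2,np.linalg.norm(a-b)
def proj(f,p):
    E=np.asarray(f["extrinsics"]);c=E[:3,:3].T@(np.asarray(p)-E[:3,3])
    return np.array([f["cx"]+f["fx"]*c[0]/-c[2],f["cy"]-f["fy"]*c[1]/-c[2]])
def comps(img,lo,hi,box,minA=6):
    x0,y0,x1,y1=box;hsv=cv2.cvtColor(np.ascontiguousarray(img[y0:y1,x0:x1]),cv2.COLOR_RGB2HSV)
    m=cv2.inRange(hsv,lo,hi);n,l,st,c=cv2.connectedComponentsWithStats(m)
    return [(st[i][4],(st[i][:4]+[x0,y0,0,0]).tolist(),(c[i]+[x0,y0]).round(1).tolist()) for i in range(1,n) if st[i][4]>=minA],m
E
python3 - <<'E'
from h import *
s=dict(np.load('pics/scene0.npz'));t=dict(np.load('pics/top0.npz'))
for nm,f,b1,b2,b3 in (("s",s,(390,260,450,350),(260,210,400,280),(260,210,400,280)),("t",t,(400,250,450,300),(320,250,375,295),(280,230,320,295))):
    print(nm,'blue',comps(f['img'],(105,120,50),(130,255,255),b1)[0])
    print(nm,'brass',comps(f['img'],(8,100,50),(25,255,255),b2)[0])
    print(nm,'green',comps(f['img'],(28,100,50),(50,255,255),b3)[0])
c1=cv2.resize(s['img'][210:300,250:420],None,fx=4,fy=4,interpolation=cv2.INTER_CUBIC)
cv2.imwrite('pics/s_tab.png',c1[:,:,::-1])
c1=cv2.resize(t['img'][180:310,265:455],None,fx=4,fy=4,interpolation=cv2.INTER_CUBIC)
cv2.imwrite('pics/t_tab.png',c1[:,:,::-1])
E
```

```text
s blue [(np.int32(402), [410, 275, 15, 35], [416.6, 291.9])]
s brass [(np.int32(26), [393, 222, 7, 5], [396.4, 223.5]), (np.int32(141), [317, 235, 12, 13], [322.7, 241.2]), (np.int32(57), [327, 257, 14, 6], [333.7, 259.5])]
s green [(np.int32(241), [286, 223, 28, 18], [300.2, 231.2])]
t blue [(np.int32(72), [427, 267, 12, 8], [432.8, 270.9])]
t brass [(np.int32(81), [338, 269, 10, 11], [342.1, 274.2])]
t green [(np.int32(239), [294, 246, 11, 36], [298.7, 262.5])]
```

View pics/s_tab.png

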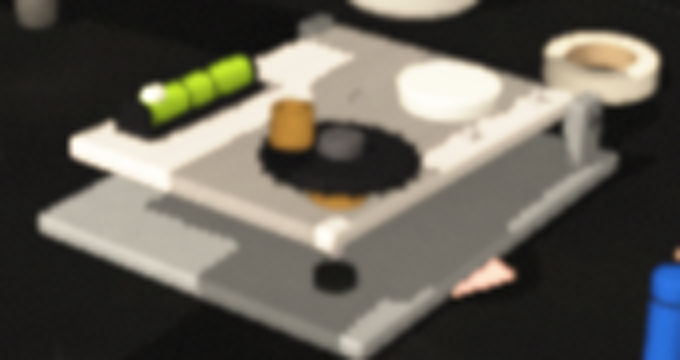

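View pics/t_tab.png

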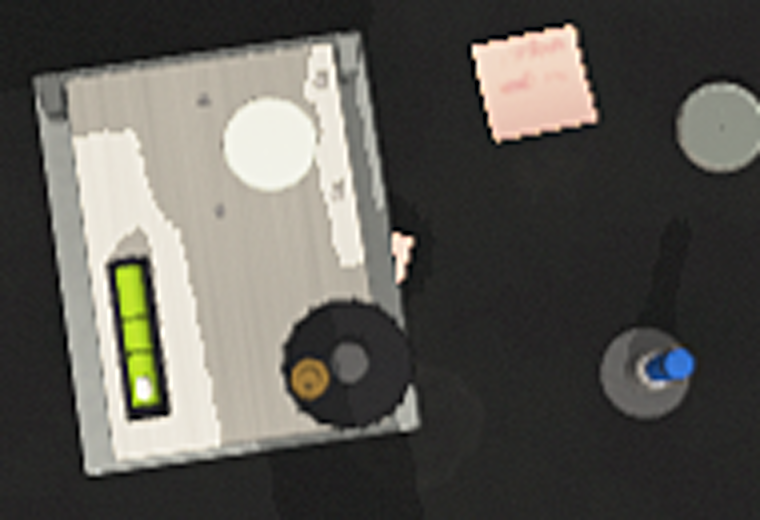

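```bash
python3 - <<'E'
from h import *
s=dict(np.load('pics/scene0.npz'));t=dict(np.load('pics/top0.npz'))
C=lambda x,y:(x/4+265-.4,y/4+180-.4)
S=lambda x,y:(x/4+250-.4,y/4+210-.4)
print('cranktop',onz(t,*C(679,363),.111),'foot',onz(t,*C(645,372),.005))
print('crank tri',tri(t,C(679,363),s,(417.3,278)), 'proj top', proj(s,onz(t,*C(679,363),.111)))
print('blue cen proj',proj(s,onz(t,*C(679,363),.111)-[0,0,.033]))
print('socket',onz(t,*C(310,377),.12),tri(t,C(310,377),s,S(293,107)))
print('wheel c',[onz(t,*C(348,363),z) for z in (.095,.105)],'cap',tri(t,C(350,362),s,S(341,135)))
cor=[onz(t,*C(*p),.02) for p in ((35,75),(358,33),(418,428),(90,472))]
print(np.round(cor,4));
for i in range(4):
  d=cor[(i+1)%4]-cor[i];print(np.linalg.norm(d),np.arctan2(d[1],d[0]))
print('base c',np.mean(cor,0))
print('bubble',onz(t,*C(143,389),.08),'vial ends',onz(t,*C(127,262),.08),onz(t,*C(149,415),.08))
E
```

```text
cranktop [ 0.49887509 -0.2361428   0.111     ] foot [ 0.49891567 -0.23638708  0.005     ]
crank tri (array([ 0.49830128, -0.23523415,  0.11212894]), np.float64(0.0016001751442331754)) proj top [418.25159909 278.53410828]
blue cen proj [416.6037928  293.43909733]
socket [0.48789871 0.0076513  0.12      ] (array([0.48764647, 0.00789122, 0.11948521]), np.float64(0.000763685870858241))
wheel c [array([ 0.49875162, -0.01879141,  0.095     ]), array([ 0.49813747, -0.0181874 ,  0.105     ])] cap (array([ 0.49825248, -0.0189735 ,  0.10825566]), np.float64(0.0009831867051733807))
[[ 0.7102  0.2019  0.02  ]
 [ 0.7418 -0.031   0.02  ]
 [ 0.4577 -0.0726  0.02  ]
 [ 0.4255  0.1586  0.02  ]]
0.2351134060572448 -1.4356380036932817
0.28715858085631935 -2.996352145368455
0.23344484922692954 1.7090831059164004
0.2879104969657 0.15101404029258234
base c [0.58381089 0.06423724 0.02      ]
bubble [0.48135588 0.11903089 0.08      ] vial ends [0.56783902 0.13077973 0.08      ] [0.46381639 0.11480447 0.08      ]
```

```bash
cat >> h.py <<'E'
def R(a): # jaw axis y at world angle a
    y=np.array([np.cos(a),np.sin(a),0]);z=np.array([0,0,-1.]);return np.c_[np.cross(y,z),y,z]
def save(bot,n,name):
    f=bot.grab_frame(n);cv2.imwrite(f"pics/{name}.png",f["img"][:,:,::-1]);np.savez(f"pics/{name}.npz",**f);return f
E
python3 - <<'E'
from h import *
from workcell import bot
print(np.round(bot.observe()['ee_rot'],2).tolist())
for a in np.arange(-3,3.2,.5):
    print(a,[None if q is None else np.round(q,2).tolist() for q in (bot.inverse_kinematics([.499,-.236,.062],R(a)),bot.inverse_kinematics([.4885,.0075,.14],R(a)))])
f=save(bot,"wrist","w0");print(f['fx'],f['cx'],f['cy']);print(np.round(f['extrinsics'],3))
E
```

```text
[[-0.96, 0.29, -0.0], [0.29, 0.96, -0.0], [-0.0, -0.0, -1.0]]
-3.0 [[-0.4, 0.75, 1.11, 2.01, -0.86, 0.94, -1.83], [-0.96, 0.45, 1.12, 2.1, -0.53, 0.91, -2.54]]
-2.5 [[-0.4, 0.75, 1.11, 2.01, -0.86, 0.94, -1.33], [-0.96, 0.45, 1.12, 2.1, -0.53, 0.91, -2.04]]
-2.0 [[-0.29, 0.64, 0.91, 2.01, -0.69, 0.84, -0.98], [-0.96, 0.45, 1.12, 2.1, -0.53, 0.91, -1.54]]
-1.5 [[-0.15, 0.55, 0.69, 2.0, -0.5, 0.76, -0.66], [-0.82, 0.36, 0.89, 2.09, -0.37, 0.85, -1.21]]
-1.0 [[-0.17, 0.56, 0.72, 2.0, -0.53, 0.77, -0.13], [-0.71, 0.32, 0.75, 2.09, -0.29, 0.84, -0.79]]
-0.5 [[-0.19, 0.57, 0.74, 2.0, -0.55, 0.77, 0.38], [-0.66, 0.31, 0.68, 2.08, -0.26, 0.83, -0.33]]
0.0 [[-0.19, 0.57, 0.75, 2.0, -0.55, 0.78, 0.89], [-0.61, 0.3, 0.61, 2.08, -0.23, 0.83, 0.14]]
0.5 [[-0.18, 0.57, 0.74, 2.0, -0.54, 0.77, 1.38], [-0.55, 0.29, 0.54, 2.08, -0.2, 0.82, 0.61]]
1.0 [[-0.09, 0.53, 0.61, 2.0, -0.44, 0.74, 1.78], [-0.51, 0.28, 0.48, 2.08, -0.18, 0.82, 1.08]]
1.5 [[-0.17, 0.56, 0.72, 2.0, -0.53, 0.77, 2.37], [-0.46, 0.28, 0.43, 2.07, -0.15, 0.82, 1.56]]
2.0 [[0.84, 0.55, -0.62, 1.95, 0.44, 0.79, 1.97], [-0.41, 0.27, 0.37, 2.07, -0.13, 0.82, 2.04]]
2.5 [[1.09, 0.69, -0.99, 1.93, 0.73, 0.93, 2.22], [-0.31, 0.27, 0.25, 2.07, -0.09, 0.82, 2.49]]
3.0 [[-0.4, 0.75, 1.11, 2.01, -0.86, 0.94, -2.11], [0.8, 0.53, -1.17, 2.01, 0.59, 0.99, 2.34]]
371.64829954431775 316.9846439003831 242.46457803891622
[[ 0.284 -0.93  -0.232  0.129]
 [ 0.959  0.275  0.07   0.665]
 [-0.001 -0.243  0.97   0.384]
 [ 0.     0.     0.     1.   ]]
```

View pics/w0.png

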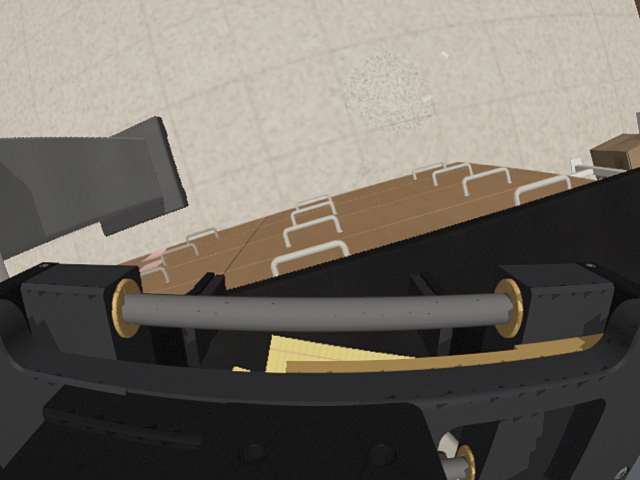

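The wrist camera looks along the tool's +x side, so jaw yaw 0 makes it face the vial, on the +y side. I'll go and pick up the crank with that yaw.

```bash
python3 - <<'E'
from h import *
from workcell import bot
p=np.array([.4987,-.2360])
bot.grip(.06)
bot.move_to([*p,.20],R(0)); s=bot.observe();print(s['clock'],s['tcp_pos'])
bot.servo_line([*p,.062],v=.1)
save(bot,"wrist","w1");save(bot,"scene","s1")
s=bot.observe();print(s['clock'],s['tcp_pos'],s['contact_force'])
E
python3 - <<'E'
import cv2;i=cv2.imread('pics/s1.png')[180:380,300:520];cv2.imwrite('pics/s1c.png',cv2.resize(i,None,fx=3,fy=3))
E
```

```text
4.1917 [ 0.4992148  -0.23517508  0.1998925 ]
5.825 [ 0.49908788 -0.23610391  0.06253119] [ 0.84713506 -0.8671973  -0.39940961]
```

View pics/w1.png

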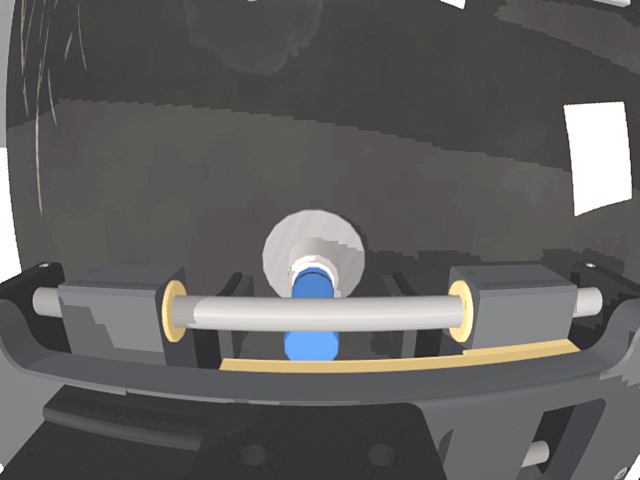

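View pics/s1c.png

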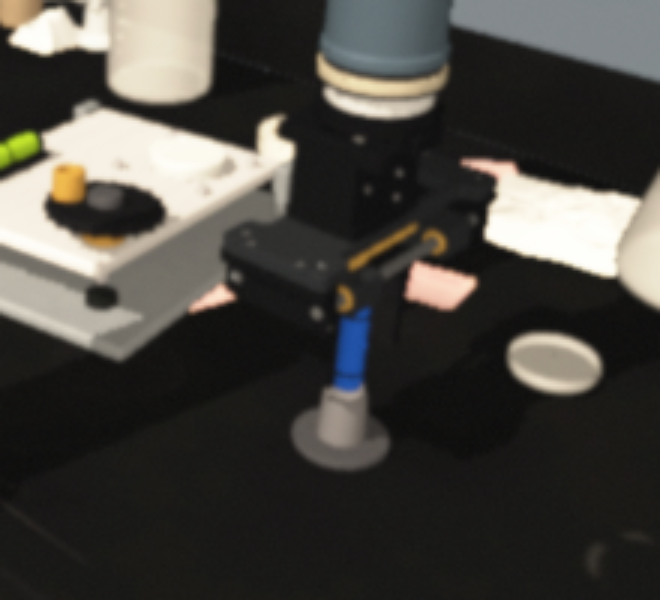

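The jaws straddle the blue grip: handle at column 313, gripper centre about 317. Next: grip, lift and hover over the socket.

```bash
python3 - <<'E'
from h import *
from workcell import bot
bot.grip(0.0); s=bot.observe();print(s['clock'],s['finger_gap'],s['tcp_pos'],s['contact_force'],s['ee_rot'][:,2])
bot.servo_line([.4987,-.236,.178],v=.15)
bot.servo_line([.487,.0077,.178],ori=R(0),v=.2)
s=bot.observe();print(s['clock'],s['finger_gap'],s['tcp_pos'],s['contact_force'])
save(bot,"wrist","w2");f=save(bot,"scene","s2");t=save(bot,"top","t2")
for n,g,b in (("s",f,(270,170,380,270)),("t",t,(300,220,400,310))):
    x0,y0,x1,y1=b;cv2.imwrite(f'pics/{n}2c.png',cv2.resize(g['img'][y0:y1,x0:x1],None,fx=6,fy=6,interpolation=cv2.INTER_CUBIC)[:,:,::-1])
E
```

```text
6.5917 0.01939313020092481 [ 0.49828698 -0.23599643  0.06190044] [-1.06461598  1.20883258  0.2164226 ] [-7.18891914e-04  2.44916795e-04 -9.99999712e-01]
8.8833 0.01951115757750672 [0.48695556 0.00652197 0.17800938] [-0.29660901 -0.3546844  -2.17698729]
```

View pics/w2.png

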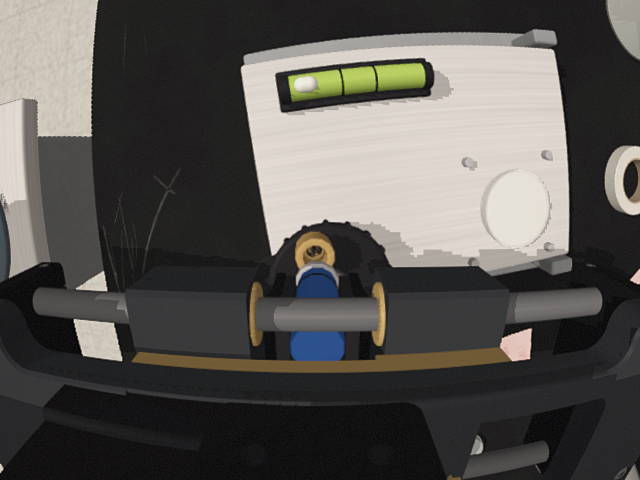

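View pics/s2c.png

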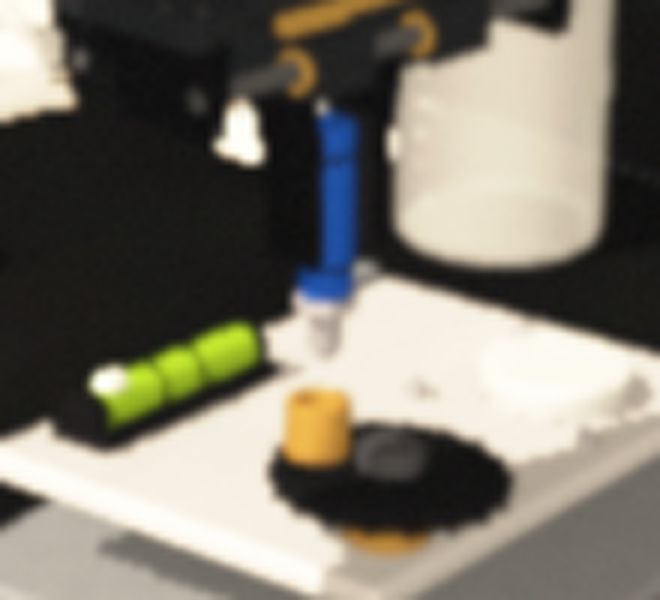

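View pics/t2c.png

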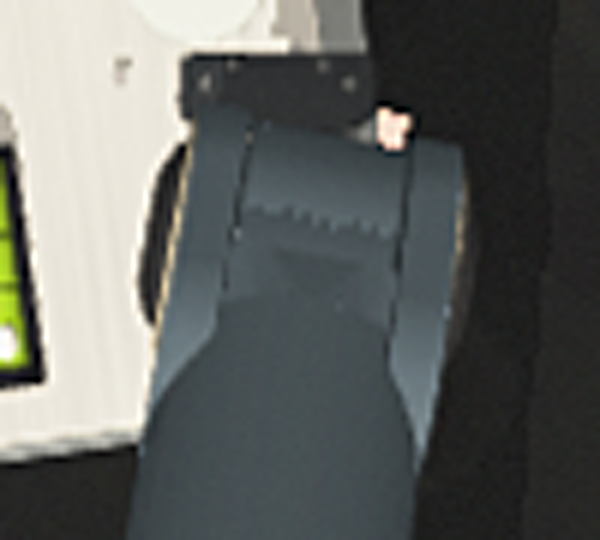

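```bash
python3 - <<'E'
from h import *
s=dict(np.load('pics/scene0.npz'));f=dict(np.load('pics/s2.npz'))
c=lambda p:np.round((proj(f,p)-[270,170]+.4)*6,0)
x,y=.48696,.0065
for z in (.137,.156,.161,.227):print(z,c([x,y,z]))
print('socket',c([.4877,.0077,.1195]))
print(comps(f['img'],(8,100,50),(25,255,255),(310,230,335,250))[0])
E
```

```text
0.137 [322. 359.]
0.156 [323. 311.]
0.161 [323. 298.]
0.227 [324. 124.]
socket [321. 401.]
[(np.int32(143), [317, 235, 12, 14], [322.6, 241.5])]
```

The predicted pin tip is (322,359) and I see about (322,355), with the socket mouth right below at (321,401), so it's aligned. Descending with a force guard.

```bash
python3 - <<'E'
from h import *
from workcell import bot
r=bot.servo_line([.4872,.0080,.150],v=.05,until_force=3)
s=bot.observe();print(r,s['clock'],s['finger_gap'],s['tcp_pos'],s['contact_force'])
f=save(bot,"scene","s3");w=save(bot,"wrist","w3")
a=cv2.resize(f['img'][190:270,270:360],(540,480),interpolation=cv2.INTER_CUBIC)
b=cv2.resize(w['img'][200:320,260:380],(480,480))[:,:250]
cv2.imwrite('pics/c3.png',np.hstack([a,b])[:,:,::-1])
E
```

```text
False 9.7417 0.019570433577643133 [0.48675086 0.00799486 0.14975292] [-1.78644736 -0.57502674 -1.95253319]
```

View pics/c3.png

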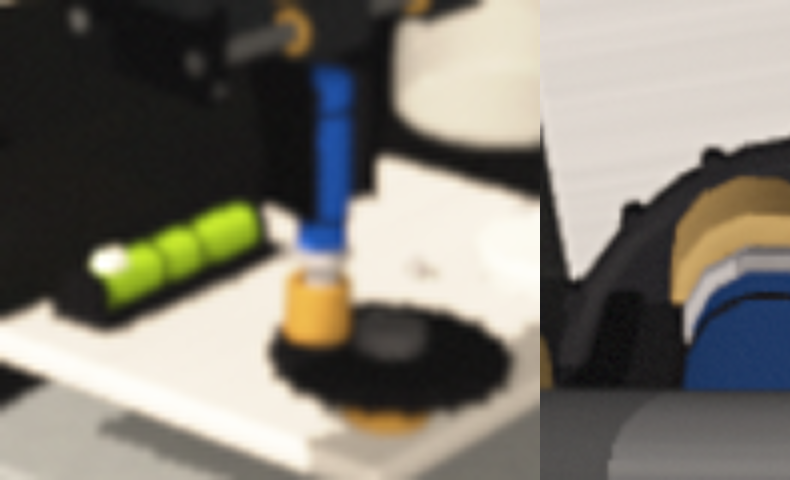

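The pin is inside the socket with no vertical force yet. Now I'll seat it and press with a force limit.

```bash
python3 - <<'E'
from h import *
from workcell import bot
P=lambda r:(lambda s:print(r,round(s['clock'],2),round(s['finger_gap'],4),np.round(s['tcp_pos'],4),np.round(s['contact_force'],2),np.round(s['wrist_torque'],2)))(bot.observe())
r=bot.servo_line([.4872,.0078,.143],v=.04,until_force=4);P(r)
x,y,z=.4872,.0078,.143
for dz in (.006,.012,.016,.020,.024):
    k=min(dz,.013)/.013*.004
    r=bot.servo_line([x-k*.99,y-k*.14,z-dz],v=.03,until_force=15);P(r)
    if bot.observe()['contact_force'][2]>11:break
f=save(bot,"scene","s4");w=save(bot,"wrist","w4")
a=cv2.resize(f['img'][190:270,270:360],(540,480),interpolation=cv2.INTER_CUBIC)
cv2.imwrite('pics/c4.png',a[:,:,::-1])
E
```

```text
True 10.05 0.0197 [0.4857 0.0083 0.1446] [-0.24  0.07 -1.54] [-0.06  0.05  0.05]
False 10.47 0.0191 [0.4853 0.0077 0.1371] [-2.25  0.66  2.69] [ 0.21  0.43 -0.02]
False 10.82 0.0195 [0.4838 0.0076 0.1313] [-2.4   1.82  7.75] [ 0.29  0.74 -0.02]
False 11.11 0.0193 [0.4837 0.0077 0.1278] [-2.86  2.4  13.32] [ 0.38  1.03 -0.03]
```

View pics/c4.png

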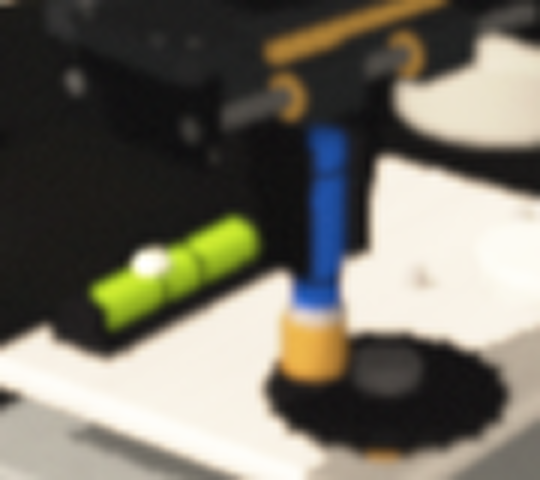

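View pics/w4.png

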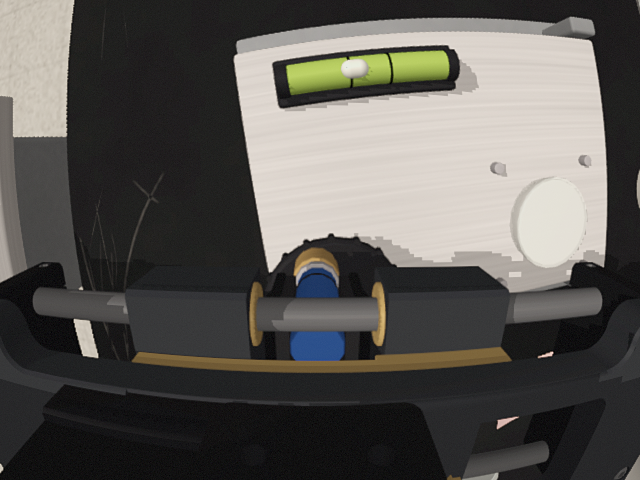

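The shoulder rests on the rim at about 15 N of push. The wrist view shows the bubble centre at column 354 and the lines at 351 and 391, so the bubble is about 10 mm too far forward. That needs about 0.9 rad CCW. I'll crank 0.7 rad while servoing the press, then look again.

```bash
cat > crank.py <<'E'
from h import *
from workcell import bot
import json,os
def bub(w):
    # vial: green mask box, then white blob & dark lines along it
    im=np.ascontiguousarray(w['img']);hsv=cv2.cvtColor(im,cv2.COLOR_RGB2HSV)[:200]
    g=cv2.inRange(hsv,(28,110,50),(50,255,255));n,l,st,c=cv2.connectedComponentsWithStats(cv2.morphologyEx(g,cv2.MORPH_CLOSE,np.ones((25,25))))
    i=1+np.argmax(st[1:,4]);return st[i].tolist()
def crank(cx,cy,a0,a1,z,target=13.5,step=.12,hx=-.0044*4/13,verbose=True):
    n=max(1,int(np.ceil(abs(a1-a0)/step)))
    for k in range(1,n+1):
        a=a0+(a1-a0)*k/n; d=(a-a0)
        z-=.004*(a1-a0)/n
        bot.servo_line([cx+.029*np.cos(a)-.0012*d,cy+.029*np.sin(a),z],ori=R(0),v=.03)
        s=bot.observe();e=target-s['contact_force'][2]
        z-=np.clip(.0004*e,-.0012,.0012)
        if verbose:print(round(a,3),round(z,4),round(s['clock'],2),np.round(s['tcp_pos'],4),np.round(s['contact_force'],1),round(s['finger_gap'],4))
        if np.linalg.norm(s['contact_force'])>30:print('STOP');break
    return z
E
python3 - <<'E'
from crank import *
z=crank(.4950,-.0195,1.98,2.68,.127)
w=save(bot,"wrist","w5");f=save(bot,"scene","s5")
a=cv2.resize(f['img'][190:270,270:360],(540,480),interpolation=cv2.INTER_CUBIC)
cv2.imwrite('pics/c5.png',np.vstack([np.hstack([a,np.zeros((480,60,3),np.uint8)]),w['img'][0:120,100:400].repeat(2,1)[:, :600]])[:,:,::-1])
E
```

```text
2.097 0.126 11.47 [0.4825 0.0069 0.128 ] [-0.8  4.4 12.3] 0.0197
2.213 0.1255 11.75 [0.4806 0.0058 0.1274] [ 0.7  5.6 13.5] 0.0195
2.33 0.1247 12.02 [0.4777 0.004  0.1269] [ 1.1  6.6 12.5] 0.0195
2.447 0.124 12.28 [0.4748 0.0016 0.1259] [-1.5  7.1 13. ] 0.0195
2.563 0.1237 12.55 [ 0.4722 -0.0012  0.1251] [-1.9  7.4 13.8] 0.0193
2.68 0.1229 12.82 [ 0.4698 -0.0045  0.1245] [-2.3  5.9 12.7] 0.0194
```

View pics/c5.png

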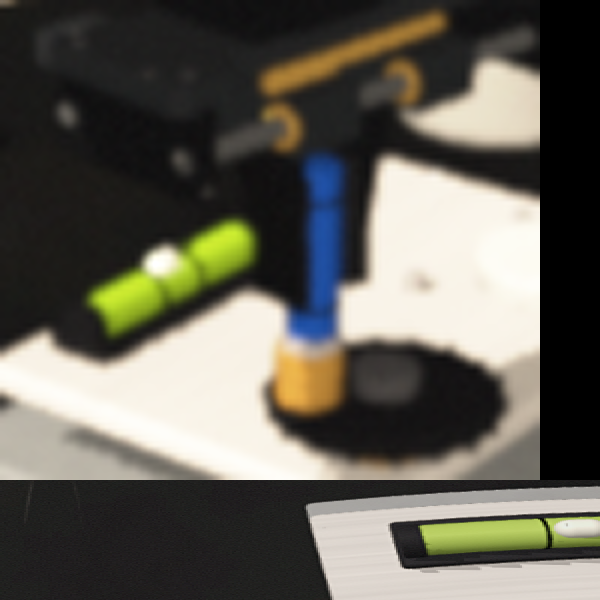

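View pics/w5.png

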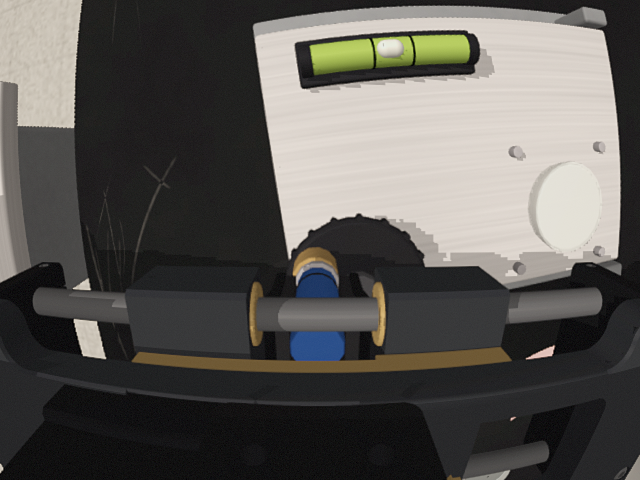

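The bubble now spans columns 377–404 (centre about 390) between lines at 374 and 414 (middle 394). It's just between the lines, about 2.3 mm forward, so I'll turn about 0.2 rad more and measure from pixel profiles.

```bash
python3 - <<'E'
from crank import *
z=crank(.4942,-.0195,2.68,2.90,.1229,step=.11);print(z)
s=bot.observe();bot.servo_line([*[.4942+.029*np.cos(2.9)-.0003,-.0195+.029*np.sin(2.9)],z],v=.02)
bot.wait(.3);s=bot.observe();print(s['clock'],s['tcp_pos'],s['contact_force'])
w=save(bot,"wrist","w6");f=save(bot,"scene","s6")
a=cv2.resize(w['img'][10:110,290:490],None,fx=4,fy=4,interpolation=cv2.INTER_CUBIC)
cv2.imwrite('pics/c6.png',a[:,:,::-1])
E
```

```text
2.79 0.1227 13.18 [ 0.4681 -0.0077  0.1237] [-3.2  5.5 14.1] 0.0196
2.9 0.1227 13.43 [ 0.4669 -0.011   0.1234] [-3.2  4.7 14.5] 0.0194
0.12265172130862192
13.9833 [ 0.46687998 -0.01103068  0.12374393] [-2.33642576  4.52484312 13.34677917]
```

View pics/c6.png

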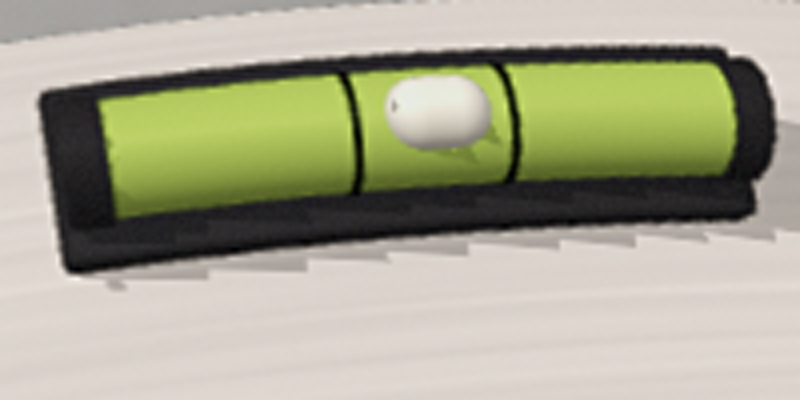

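```bash
python3 - <<'E'
from h import *
f=dict(np.load('pics/s6.npz'))
cv2.imwrite('pics/c6s.png',cv2.resize(f['img'][200:275,265:355],None,fx=8,fy=8,interpolation=cv2.INTER_CUBIC)[:,:,::-1])
E
```

```text
(no output)
```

View pics/c6s.png

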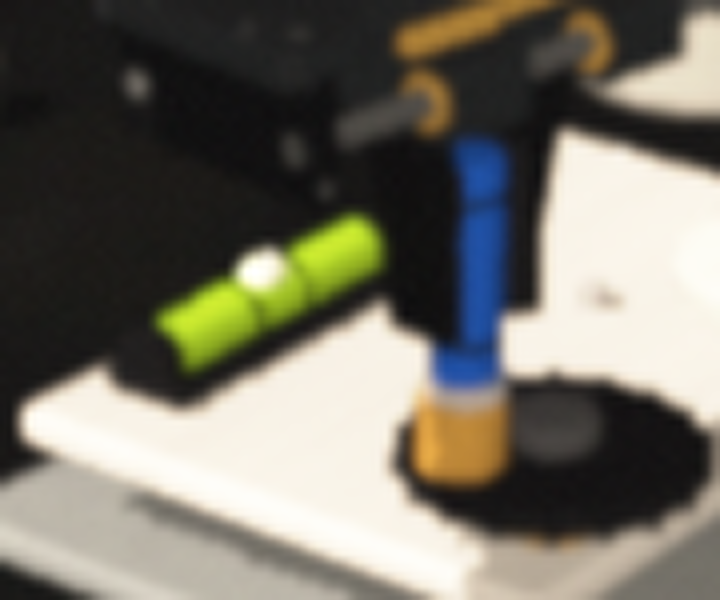

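View pics/s6.png

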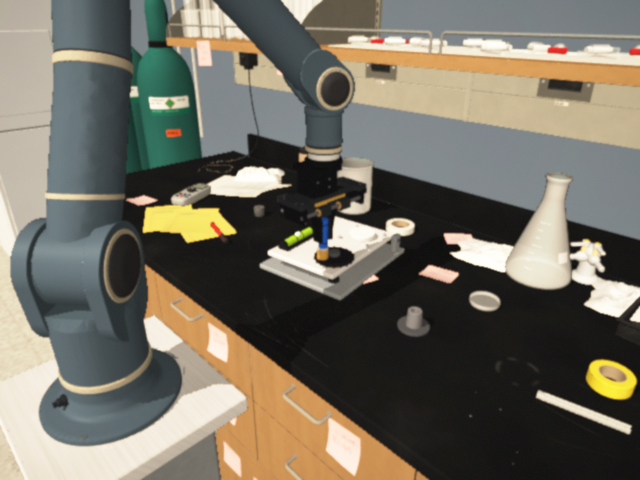

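The scene view agrees: bubble centre (262,268) against a line midpoint of about (259,264). The shoulder is on the rim, and the petri dish, pen and stopper haven't moved. One settle check, then I'll hand in.

```bash
python3 - <<'E'
from crank import *
bot.wait(1.0);s=bot.observe();print(s['clock'],s['tcp_pos'],s['contact_force'],s['finger_gap'],np.abs(s['qd']).max())
w=save(bot,"wrist","w7")
o=dict(np.load('pics/w6.npz'))['img'];h=cv2.absdiff(o,w['img']);print('maxdiff vial',h[10:110,290:490].max())
def prof(im):
    r=im[37].astype(int);return [x for x in range(300,480) if r[x].min()>150 and r[x].max()-r[x].min()<50],[x for x in range(340,440) if r[x].max()<70]
print(prof(w['img']))
E
```

```text
15.0833 [ 0.46683895 -0.01104807  0.12371258] [-3.53691168  4.72723418 12.33487931] 0.019354130782168067 0.002770654464322809
maxdiff vial 19
([386, 387, 388, 389, 390, 391, 392, 393, 394, 395, 396, 397, 398, 399, 400, 401, 402, 403, 404, 405, 406, 407, 408, 409, 410, 411], [378, 418])
```

```bash
python3 -c "
from workcell import bot
bot.sign_off();s=bot.observe();print(s['clock'],s['contact_force'],s['finger_gap'])"
```

```text
the job is handed in; nothing more can be done
the job is handed in; nothing more can be done
```

The casting table is levelled and the job is handed in at about 15 s. The arm is still gripping the crank handle and pressing it down.

**What I did:** I lifted the crank out of its stand and lowered its pin into the brass socket on the first try. I then pressed until the shoulder sat on the rim and the table came down on its foot. After that I turned the wheel about 0.9 rad counter-clockwise, letting the handle follow the sinking front at a steady push.

**Last checks:**
- **Bubble:** in the wrist view it spans columns 386–411, between the black lines at 378 and 418. Its centre is at 398.5 and the middle of the lines is 398. By eye, a zoomed wrist crop put it about 0.8 mm toward the back, and the scene camera showed it centred; both are well inside the lines.
- **Stillness:** joint speeds were below 0.003 rad/s, and the bubble did not visibly shift over a further second.
- **Push:** about 15 N net of the tool and crank weight. That works out to roughly 4 mm of sink into the collar, from the spring figures you gave; I had no direct view of it. The force reading varied by about 1 N.
- **Grip:** the finger gap stayed at 19.4 mm on the 20 mm handle, with no sign of slipping.
- **Other objects:** the petri dish, pen and stopper looked unmoved in the scene view.

No check failed.

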